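# Put returned spares away and correct a misfiled one

### The arm

A 7-joint arm with a two-finger parallel gripper is mounted at the origin on the work surface. World frame = base frame: x ahead of the robot, y to its left, z up, the work surface at z = 0. Lengths are in m, angles in rad, forces in N, time in s.
With the tool pointing down it reaches from about 0.4 to 0.85 m from the base axis. Payload 10.4 kg.
Tool frame: the origin (TCP) lies between the finger pads; the fingertips stand manip.tip_extent ahead of it and the grasp point (between the pads) lies 6 mm ahead of it (manip.tip_extent is the distance from the TCP to the fingertips, in m); z points along the fingers, y is the line along which they close (so a half turn about z gives the same grasp; the last joint's range is limited). The gripper opens to 85 mm and grips with 20 to 120 N. Pads are 22 mm wide; open, the fingers measure 114 mm over their backs; the gripper's body (76 mm by 85 mm) begins 54 mm behind the grasp point. The pads swing forward as they close: fully open they stand 13 mm farther back than shut.
Start: joints at [1.251, 0.332, -0.065, 1.46, 0.022, 1.35, -0.088], TCP at [0.183, -0.598, 0.256] pointing down, gripper open.
Joint ranges: [-2.6, 2.6], [-0.5, 2.12], [-1.47, 1.34], [0.16, 2.42], [-1.27, 4.41], [0.06, 2.06], [-2.6, 2.6]. Speed limits (rad/s): [2.22, 2.22, 2.79, 2.79, 3.14, 3.14, 3.14].

### API

Orientations are given as a unit quaternion [x, y, z, w].
In Python, from workcell import get_obs, optics, workorder, manip gives the robot as it stands.
- The arm moves only by the tool jog_arm, never from a script. Its argument "increments" is a list of rows, each a list of 7 numbers: the shift along the tool's x, y, z in m, then the turn, a rotation vector about the tool's x, y, z in rad, then the opening, from -1 (shut) to 1 (fully open). A call has 1 to 5 rows; each row is the pose to reach, as a shift and turn from the pose commanded when the call began, along the tool's axes at that moment; what a row does not reach only later rows make up. A row lasts 1/12 s, in which the tool goes at most 41.7 mm and 7.16 degrees, less where a joint would pass 70% of its speed; a pose out of reach is approached as far as the arm can. A call with a gripper value outside its range is refused whole. The fingers move at their own pace and stop on an object; "grip_force" is the grip in N (left out, the last holds). Time passes only in rows, so rows that repeat a pose let the fingers close. It gives the time, the measured TCP pose, the force, the opening and the grip force at its end, in the units of the state.
- get_obs(): the state, without advancing time (a new reading comes with each control period).
- optics.camera(name): name is "side" or "top"; returns a dict with "color" (420x560x3 uint8, red, green, blue), "depth" (420x560 float32, m along the optical axis (not along the pixel's ray), 0 where there is no reading), "K" (3x3 intrinsics, pixels), "R" (3x3) and "t" (3): a world point X has camera coordinates R X + t. Camera axes: x right, y down, z forward; pixel columns grow to the right and rows downward; lengths in m; the calibration is good to about 2 mm. A picture is of the moment at which its call begins.
- workorder.hand_in(): hands the job in; it is judged then, once.
The state is a dict: "clock": time; "joint_pos": joint angles; "joint_velocities": joint speeds; "tau": joint torques, N m; "position": TCP position; "ee_rot": TCP orientation; "ft_force": force on the tool from outside, world axes, zero at the start; "torque": the same for the moment, N m; "grip_width": opening from 0.0 (shut) to 1.0 (fully open); "grasp_force": force on a finger pad.
Only numpy, scipy, OpenCV 4.12 (cv2) and the standard library are available. Lean on these libraries where they do the work, as an engineer would, in place of code of your own. Each camera call takes 0.05 s, during which the arm holds its last target. There are 200 camera calls.

### The job

Each white bin is for one kind of spare part, the kind two of which are already in it: stand the two returned parts from the grey tray in the bins of their own kind, and if a part in the bins has been filed among the wrong kind, move it to its proper bin too. At the end each bin holds its three matching parts, every one standing upright on the bin's floor. Leave the parts that are already in the right bin about where they are, and do not disturb the carton, the spray can or the wrench.

Things in the scene. Friction and masses are not known exactly. Their poses are not given: they have to be found in the camera images.
- pillow1: pillow-block bearing of plain steel, standing on its foot: flat foot 56 (its x) x 30 (its y) x 10 mm, on it a round housing 48 mm across and 26 mm thick (round axis along its y), 60 mm high overall; grip across y (26 mm). Origin: centre of its underside, z up (number 1 of three alike; the numbers say nothing of where they belong and are not marked).
- pillow2: pillow-block bearing of plain steel, standing on its foot: flat foot 56 (its x) x 30 (its y) x 10 mm, on it a round housing 48 mm across and 26 mm thick (round axis along its y), 60 mm high overall; grip across y (26 mm). Origin: centre of its underside, z up (number 2 of three alike; the numbers say nothing of where they belong and are not marked).
- pillow3: pillow-block bearing of plain steel, standing on its foot: flat foot 56 (its x) x 30 (its y) x 10 mm, on it a round housing 48 mm across and 26 mm thick (round axis along its y), 60 mm high overall; grip across y (26 mm). Origin: centre of its underside, z up (number 3 of three alike; the numbers say nothing of where they belong and are not marked).
- coupling1: shaft coupling of plain steel, standing on end: round, 44 mm diameter, 60 mm high, with a waist (36 mm) at heights 26 to 34 mm and a dark bore on top. Origin: centre of its underside, z up along its axis (number 1 of three alike; the numbers say nothing of where they belong and are not marked).
- coupling2: shaft coupling of plain steel, standing on end: round, 44 mm diameter, 60 mm high, with a waist (36 mm) at heights 26 to 34 mm and a dark bore on top. Origin: centre of its underside, z up along its axis (number 2 of three alike; the numbers say nothing of where they belong and are not marked).
- coupling3: shaft coupling of plain steel, standing on end: round, 44 mm diameter, 60 mm high, with a waist (36 mm) at heights 26 to 34 mm and a dark bore on top. Origin: centre of its underside, z up along its axis (number 3 of three alike; the numbers say nothing of where they belong and are not marked).
- clevis1: fork clevis of plain steel, standing fork up: square block 34 x 34 x 30 mm with two round-topped cheeks above, each 10 mm thick, 14 mm apart along its y; 66 mm high overall; grip across y over the cheeks (34 mm). Origin: centre of its underside, z up (number 1 of three alike; the numbers say nothing of where they belong and are not marked).
- clevis2: fork clevis of plain steel, standing fork up: square block 34 x 34 x 30 mm with two round-topped cheeks above, each 10 mm thick, 14 mm apart along its y; 66 mm high overall; grip across y over the cheeks (34 mm). Origin: centre of its underside, z up (number 2 of three alike; the numbers say nothing of where they belong and are not marked).
- clevis3: fork clevis of plain steel, standing fork up: square block 34 x 34 x 30 mm with two round-topped cheeks above, each 10 mm thick, 14 mm apart along its y; 66 mm high overall; grip across y over the cheeks (34 mm). Origin: centre of its underside, z up (number 3 of three alike; the numbers say nothing of where they belong and are not marked).
- bin0: White open card shelf bin, fixed to the board, one of three alike side by side: outside 241 mm long (its x) x 122 mm wide (its y), walls 3 mm, floor 4 mm thick; side and back (+x) walls 55 mm high, front (-x) wall 34 mm high. Room for three parts in a row along x, about 74 mm apart. Origin: centre of its underside.
- bin1: White open card shelf bin, fixed to the board, one of three alike side by side: outside 241 mm long (its x) x 122 mm wide (its y), walls 3 mm, floor 4 mm thick; side and back (+x) walls 55 mm high, front (-x) wall 34 mm high. Room for three parts in a row along x, about 74 mm apart. Origin: centre of its underside.
- bin2: White open card shelf bin, fixed to the board, one of three alike side by side: outside 241 mm long (its x) x 122 mm wide (its y), walls 3 mm, floor 4 mm thick; side and back (+x) walls 55 mm high, front (-x) wall 34 mm high. Room for three parts in a row along x, about 74 mm apart. Origin: centre of its underside.
- board: Dark steel shelf board under the bins, fixed, 250 (x) x 400 (y) x 12 mm. Origin: centre of its underside, on the counter.
- tray: Low grey returns tray, fixed to the counter left or right of the bins: 220 (its x) x 130 (its y) mm, rim 26 mm high, walls 4 mm, its floor 16 mm above its underside (so level with the floors of the bins). Holds the two returned parts. Origin: centre of its underside.
- carton: Bystander: closed cardboard carton 130 (x) x 100 (y) x 70 mm high, on the other side from the tray. Origin: centre of its underside.
- spraycan: Bystander: white upright spray can, 52 mm diameter, 118 mm high, on the counter before the bins. Origin: centre of its underside.
- wrench: Bystander: steel wrench 180 mm long lying flat beyond the bins. Origin: middle of its underside; its length runs along its x.
Mind the look-alikes: they are no part of the job. What is shaped like the clevis2 but green is not meant.

How it is judged:
At the end, for the whole second after the job is handed in: Each kind's three parts in one bin (underside centre within 112 mm lengthways, 55 mm sideways of bin centre, under 12 mm above bin underside), tilt under 0.12 rad, at rest; two parts of each kind within 60 mm, carton, can (upright) and wrench within 30 mm of their starts ((((x of pillow1 in the frame of bin0 between -0.112 and 0.112 m and y of pillow1 in the frame of bin0 between -0.055 and 0.055 m and z of pillow1 in the frame of bin0 between -0.002 and 0.012 m) and (x of pillow2 in the frame of bin0 between -0.112 and 0.112 m and y of pillow2 in the frame of bin0 between -0.055 and 0.055 m and z of pillow2 in the frame of bin0 between -0.002 and 0.012 m) and (x of pillow3 in the frame of bin0 between -0.112 and 0.112 m and y of pillow3 in the frame of bin0 between -0.055 and 0.055 m and z of pillow3 in the frame of bin0 between -0.002 and 0.012 m)) or ((x of pillow1 in the frame of bin1 between -0.112 and 0.112 m and y of pillow1 in the frame of bin1 between -0.055 and 0.055 m and z of pillow1 in the frame of bin1 between -0.002 and 0.012 m) and (x of pillow2 in the frame of bin1 between -0.112 and 0.112 m and y of pillow2 in the frame of bin1 between -0.055 and 0.055 m and z of pillow2 in the frame of bin1 between -0.002 and 0.012 m) and (x of pillow3 in the frame of bin1 between -0.112 and 0.112 m and y of pillow3 in the frame of bin1 between -0.055 and 0.055 m and z of pillow3 in the frame of bin1 between -0.002 and 0.012 m)) or ((x of pillow1 in the frame of bin2 between -0.112 and 0.112 m and y of pillow1 in the frame of bin2 between -0.055 and 0.055 m and z of pillow1 in the frame of bin2 between -0.002 and 0.012 m) and (x of pillow2 in the frame of bin2 between -0.112 and 0.112 m and y of pillow2 in the frame of bin2 between -0.055 and 0.055 m and z of pillow2 in the frame of bin2 between -0.002 and 0.012 m) and (x of pillow3 in the frame of bin2 between -0.112 and 0.112 m and y of pillow3 in the frame of bin2 between -0.055 and 0.055 m and z of pillow3 in the frame of bin2 between -0.002 and 0.012 m))) and angle between each of pillow1, pillow2, pillow3, coupling1, coupling2, coupling3, clevis1, clevis2, clevis3's own z axis and vertical below 0.12 rad and linear speed of each of pillow1, pillow2, pillow3, coupling1, coupling2, coupling3, clevis1, clevis2, clevis3 below 0.02 m/s and (distance of each of pillow1, pillow2 from where it was at the start of the episode below 0.06 m or distance of each of pillow1, pillow3 from where it was at the start of the episode below 0.06 m or distance of each of pillow2, pillow3 from where it was at the start of the episode below 0.06 m) and (((x of coupling1 in the frame of bin0 between -0.112 and 0.112 m and y of coupling1 in the frame of bin0 between -0.055 and 0.055 m and z of coupling1 in the frame of bin0 between -0.002 and 0.012 m) and (x of coupling2 in the frame of bin0 between -0.112 and 0.112 m and y of coupling2 in the frame of bin0 between -0.055 and 0.055 m and z of coupling2 in the frame of bin0 between -0.002 and 0.012 m) and (x of coupling3 in the frame of bin0 between -0.112 and 0.112 m and y of coupling3 in the frame of bin0 between -0.055 and 0.055 m and z of coupling3 in the frame of bin0 between -0.002 and 0.012 m)) or ((x of coupling1 in the frame of bin1 between -0.112 and 0.112 m and y of coupling1 in the frame of bin1 between -0.055 and 0.055 m and z of coupling1 in the frame of bin1 between -0.002 and 0.012 m) and (x of coupling2 in the frame of bin1 between -0.112 and 0.112 m and y of coupling2 in the frame of bin1 between -0.055 and 0.055 m and z of coupling2 in the frame of bin1 between -0.002 and 0.012 m) and (x of coupling3 in the frame of bin1 between -0.112 and 0.112 m and y of coupling3 in the frame of bin1 between -0.055 and 0.055 m and z of coupling3 in the frame of bin1 between -0.002 and 0.012 m)) or ((x of coupling1 in the frame of bin2 between -0.112 and 0.112 m and y of coupling1 in the frame of bin2 between -0.055 and 0.055 m and z of coupling1 in the frame of bin2 between -0.002 and 0.012 m) and (x of coupling2 in the frame of bin2 between -0.112 and 0.112 m and y of coupling2 in the frame of bin2 between -0.055 and 0.055 m and z of coupling2 in the frame of bin2 between -0.002 and 0.012 m) and (x of coupling3 in the frame of bin2 between -0.112 and 0.112 m and y of coupling3 in the frame of bin2 between -0.055 and 0.055 m and z of coupling3 in the frame of bin2 between -0.002 and 0.012 m))) and (distance of each of coupling1, coupling2 from where it was at the start of the episode below 0.06 m or distance of each of coupling1, coupling3 from where it was at the start of the episode below 0.06 m or distance of each of coupling2, coupling3 from where it was at the start of the episode below 0.06 m) and (((x of clevis1 in the frame of bin0 between -0.112 and 0.112 m and y of clevis1 in the frame of bin0 between -0.055 and 0.055 m and z of clevis1 in the frame of bin0 between -0.002 and 0.012 m) and (x of clevis2 in the frame of bin0 between -0.112 and 0.112 m and y of clevis2 in the frame of bin0 between -0.055 and 0.055 m and z of clevis2 in the frame of bin0 between -0.002 and 0.012 m) and (x of clevis3 in the frame of bin0 between -0.112 and 0.112 m and y of clevis3 in the frame of bin0 between -0.055 and 0.055 m and z of clevis3 in the frame of bin0 between -0.002 and 0.012 m)) or ((x of clevis1 in the frame of bin1 between -0.112 and 0.112 m and y of clevis1 in the frame of bin1 between -0.055 and 0.055 m and z of clevis1 in the frame of bin1 between -0.002 and 0.012 m) and (x of clevis2 in the frame of bin1 between -0.112 and 0.112 m and y of clevis2 in the frame of bin1 between -0.055 and 0.055 m and z of clevis2 in the frame of bin1 between -0.002 and 0.012 m) and (x of clevis3 in the frame of bin1 between -0.112 and 0.112 m and y of clevis3 in the frame of bin1 between -0.055 and 0.055 m and z of clevis3 in the frame of bin1 between -0.002 and 0.012 m)) or ((x of clevis1 in the frame of bin2 between -0.112 and 0.112 m and y of clevis1 in the frame of bin2 between -0.055 and 0.055 m and z of clevis1 in the frame of bin2 between -0.002 and 0.012 m) and (x of clevis2 in the frame of bin2 between -0.112 and 0.112 m and y of clevis2 in the frame of bin2 between -0.055 and 0.055 m and z of clevis2 in the frame of bin2 between -0.002 and 0.012 m) and (x of clevis3 in the frame of bin2 between -0.112 and 0.112 m and y of clevis3 in the frame of bin2 between -0.055 and 0.055 m and z of clevis3 in the frame of bin2 between -0.002 and 0.012 m))) and (distance of each of clevis1, clevis2 from where it was at the start of the episode below 0.06 m or distance of each of clevis1, clevis3 from where it was at the start of the episode below 0.06 m or distance of each of clevis2, clevis3 from where it was at the start of the episode below 0.06 m) and distance of each of carton, spraycan, wrench from where it was at the start of the episode below 0.03 m and angle between spraycan's own z axis and vertical below 0.3 rad); the robot touches nothing.
It fails at once if the carton is pushed more than 30 mm from its place (distance of carton from where it was at the start of the episode above 0.03 m).
It fails at once if the spray can is pushed more than 30 mm from its place (distance of spraycan from where it was at the start of the episode above 0.03 m).
It fails at once if the wrench is pushed more than 30 mm from its place (distance of wrench from where it was at the start of the episode above 0.03 m).
It fails at once if the spray can is tipped over (angle between spraycan's own z axis and vertical above 0.6 rad).
It fails at once if a properly filed part is taken from its place (two of one kind moved over 100 mm) (distance of each of pillow1, pillow2 from where it was at the start of the episode above 0.1 m or distance of each of pillow1, pillow3 from where it was at the start of the episode above 0.1 m or distance of each of pillow2, pillow3 from where it was at the start of the episode above 0.1 m or distance of each of coupling1, coupling2 from where it was at the start of the episode above 0.1 m or distance of each of coupling1, coupling3 from where it was at the start of the episode above 0.1 m or distance of each of coupling2, coupling3 from where it was at the start of the episode above 0.1 m or distance of each of clevis1, clevis2 from where it was at the start of the episode above 0.1 m or distance of each of clevis1, clevis3 from where it was at the start of the episode above 0.1 m or distance of each of clevis2, clevis3 from where it was at the start of the episode above 0.1 m).
It also fails if it takes over 72 s, if anything falls off the work surface, if the arm or the gripper's body presses on something with over 40 N, if the wrist force passes 120 N, or if a joint passes its speed limit or range.

## Working session

There is one attempt and no reset: what is moved stays moved. The work goes in short steps, Python scripts to look and compute and a tool call to move; the robot and the scene stay as the last step left them, time stands still between calls to the robot, and variables do not carry over. Pictures are saved under pics/ and viewed, at most 10 in all, crops included, and the job is handed in when it is done.

Besides the shell and the picture viewer there is one more tool, called after ">>>" by a JSON object that holds its "name" and its "arguments". jog_arm: Moves the arm, as the interface text tells. Its arguments: {"type":"object","properties":{"increments":{"type":"array"},"grip_force":{"type":"number"}},"required":["increments"]}

```bash
mkdir -p pics; python3 - <<'E'
from workcell import get_obs, optics, workorder, manip
import cv2,numpy as np
print(get_obs(), manip.tip_extent)
for n in("top","side"):
    c=optics.camera(n); cv2.imwrite(f"pics/{n}0.png",cv2.cvtColor(c["color"],cv2.COLOR_RGB2BGR)); np.savez(f"{n}0.npz",**c); print(c["K"],c["R"],c["t"])
E
```

```text
{'clock': 0.0, 'joint_pos': array([ 1.25142739,  0.33291507, -0.06473083,  1.46096826,  0.02161562,
        1.34987712, -0.08850338]), 'joint_velocities': array([-2.31200020e-03,  2.78841188e-05, -3.06245814e-04,  2.90277110e-04,
        9.05775493e-04, -1.92925692e-03,  3.87278467e-04]), 'tau': array([ 7.28314262e-04, -6.25439644e+01,  4.95316344e-02, -3.91609061e+01,
        1.61324936e-02,  9.82061669e-03, -1.88117519e-05]), 'position': array([ 0.18267816, -0.59734633,  0.25547614]), 'ee_rot': array([ 9.89007190e-01,  1.47865603e-01, -1.44548516e-04, -7.21360811e-04]), 'ft_force': array([-0.31038473, -0.40102303,  0.35182558]), 'torque': array([-0.00412223,  0.014828  , -0.0566794 ]), 'grasp_force': 0.0, 'grip_width': 0.9996261280028397} 0.025
[[529.91165031   0.         274.82386158]
 [  0.         529.91165031 209.66294525]
 [  0.           0.           1.        ]] [[ 3.85145425e-04 -9.99933837e-01 -1.14966764e-02]
 [-9.85199815e-01  1.59121833e-03 -1.71402428e-01]
 [ 1.71409382e-01  1.13925383e-02 -9.85134018e-01]] [-0.0043995   0.59657468  1.14221438]
[[397.25715912   0.         284.21907887]
 [  0.         397.25715912 202.9002056 ]
 [  0.           0.           1.        ]] [[-0.98461283 -0.1738024  -0.01817416]
 [-0.11082144  0.7014398  -0.70406024]
 [ 0.13511544 -0.69121266 -0.70990766]] [0.58379529 0.09514769 0.94641041]
```

View pics/top0.png

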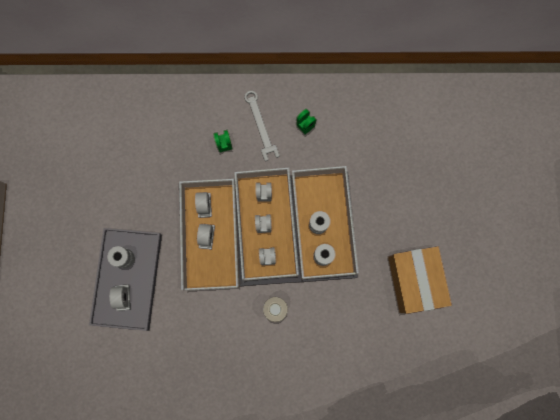

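View pics/side0.png

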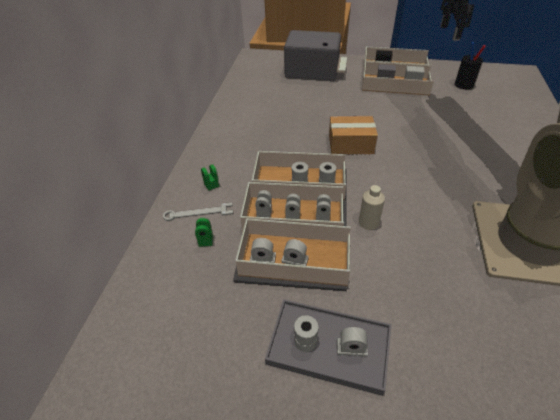

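The top view shows a tray with a coupling (119,257) and a pillow (119,297). The left bin holds pillows at (203,204) and (205,236), the middle bin three small parts, and the right bin couplings at (320,222) and (325,255). I'll enlarge the bins to check the middle three.

```bash
cat > h.py <<'E'
import numpy as np,cv2
from workcell import get_obs, optics, manip
def world(c):
    v,u=np.mgrid[0:420,0:560]; z=c["depth"]; K=c["K"]
    p=np.stack([(u-K[0,2])/K[0,0]*z,(v-K[1,2])/K[1,1]*z,z],-1)
    return (p-c["t"])@c["R"]   # R^T(p-t)
def pix(c,X):
    p=c["R"]@np.array(X)+c["t"]; q=c["K"]@p; return q[:2]/q[2]
def cloud(c):
    w=world(c); return w, c["depth"]>0
def height(c,lo=(0.4,-0.4),res=0.001,n=(450,850)):
    """orthographic height map, rows=+x up, cols=-y right"""
E
python3 - <<'E'
import numpy as np,cv2
from h import *
c=dict(np.load("top0.npz"));s=dict(np.load("side0.npz"))
a=cv2.cvtColor(c["color"],cv2.COLOR_RGB2BGR)[160:300,175:365]; b=cv2.cvtColor(s["color"],cv2.COLOR_RGB2BGR)[145:290,230:360]
a=cv2.resize(a,None,fx=4.2,fy=4.2,interpolation=cv2.INTER_CUBIC)
cv2.imwrite("pics/topbin.png",a)
cv2.imwrite("pics/sidebin.png",cv2.resize(b,None,fx=4.1,fy=4.1,interpolation=cv2.INTER_CUBIC))
t=cv2.cvtColor(c["color"],cv2.COLOR_RGB2BGR)[220:340,80:180]
cv2.imwrite("pics/toptray.png",cv2.resize(t,None,fx=5,fy=5,interpolation=cv2.INTER_CUBIC))
for cam,n in((c,"top"),(s,"side")):
    w,m=cloud(cam)
    # components of points standing 58mm+ .. 
    z=w[...,2]; mk=(m&(z>0.052+0.018)&(z<0.1)&(w[...,0]>0.3)).astype(np.uint8)
    k,l,st,ce=cv2.connectedComponentsWithStats(mk)
    for i in range(1,k):
        if st[i,4]>15:
            q=w[l==i]; print(n,ce[i].round(),st[i,4],q.mean(0).round(4),q.min(0).round(3),q.max(0).round(3))
E
```

```text
top [257. 189.] 55 [0.6383 0.0337 0.0791] [0.624 0.03  0.072] [0.653 0.039 0.086]
top [268. 189.] 66 [0.6386 0.01   0.0786] [0.624 0.006 0.071] [0.655 0.015 0.084]
top [201. 201.] 157 [0.6134 0.1598 0.0743] [0.597 0.147 0.07 ] [0.631 0.173 0.08 ]
top [319. 221.] 311 [ 0.5678 -0.1028  0.0756] [ 0.547 -0.124  0.07 ] [ 0.589 -0.082  0.082]
top [257. 222.] 68 [0.5642 0.0341 0.0786] [0.55  0.029 0.07 ] [0.581 0.039 0.088]
top [268. 221.] 65 [0.5655 0.0102 0.0789] [0.552 0.005 0.07 ] [0.584 0.014 0.086]
top [203. 233.] 153 [0.5407 0.1528 0.0743] [0.524 0.139 0.07 ] [0.557 0.166 0.08 ]
top [324. 253.] 318 [ 0.4956 -0.1126  0.0757] [ 0.475 -0.134  0.07 ] [ 0.516 -0.092  0.081]
top [117. 256.] 324 [0.4908 0.3389 0.076 ] [0.471 0.318 0.071] [0.512 0.362 0.084]
top [272. 255.] 66 [0.4931 0.0011 0.0789] [ 0.477 -0.003  0.07 ] [0.51  0.005 0.087]
top [261. 256.] 68 [0.4909 0.0247 0.0791] [0.475 0.02  0.07 ] [0.508 0.029 0.086]
top [424. 282.] 1128 [ 0.4334 -0.3261  0.0717] [ 0.373 -0.38   0.07 ] [ 0.506 -0.269  0.078]
top [399. 260.] 53 [ 0.4826 -0.2753  0.0717] [ 0.466 -0.288  0.07 ] [ 0.499 -0.
[... 897 characters left out ...]
[ 0.517 -0.09   0.081]
side [373. 202.] 285 [0.3801 0.0093 0.0881] [ 0.353 -0.028  0.07 ] [0.404 0.021 0.1  ]
side [263. 197.] 153 [0.6394 0.0223 0.078 ] [0.624 0.002 0.07 ] [0.656 0.039 0.085]
side [293. 200.] 153 [0.5662 0.0229 0.0781] [0.55  0.002 0.07 ] [0.584 0.04  0.086]
side [324. 201.] 169 [0.4932 0.0141 0.0777] [ 0.477 -0.007  0.07 ] [0.51  0.031 0.085]
side [262. 243.] 161 [0.6132 0.1607 0.0746] [0.595 0.146 0.07 ] [0.632 0.174 0.08 ]
side [295. 245.] 158 [0.5414 0.1534 0.0747] [0.525 0.137 0.07 ] [0.559 0.166 0.079]
side [306. 327.] 453 [0.4909 0.3398 0.0767] [0.469 0.316 0.07 ] [0.512 0.36  0.08 ]
side [355. 334.] 259 [0.4032 0.3391 0.0744] [0.386 0.323 0.07 ] [0.42  0.353 0.079]
```

View pics/topbin.png

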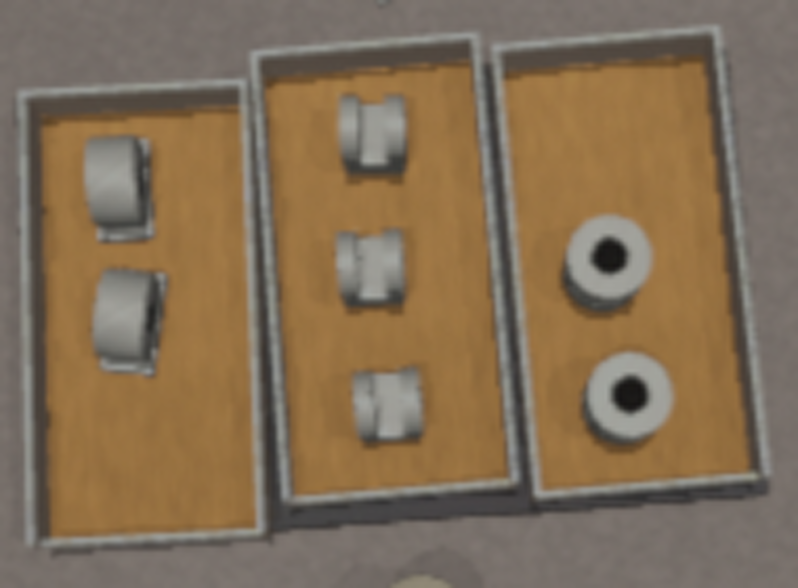

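View pics/sidebin.png

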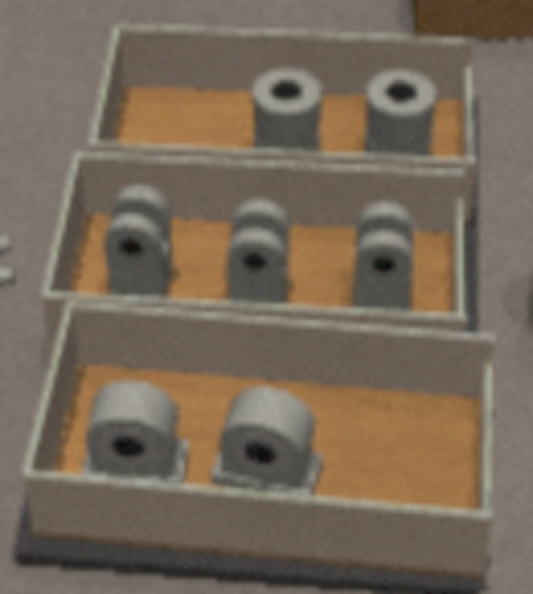

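View pics/toptray.png

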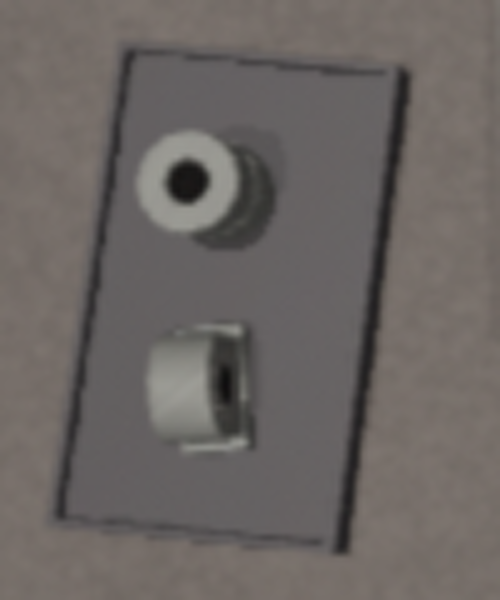

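The middle bin holds three clevises, so nothing is misfiled. The left bin (pillows) has its front slot free at about (150,440) in the crop. The right bin (couplings) has its back slot free at about (610,120). The job is coupling → right bin's back slot and pillow → left bin's front slot.

```bash
cat >> h.py <<'E'
from scipy.spatial.transform import Rotation as Ro
def ray(c,u,v,z):
    d=c["R"].T@np.linalg.inv(c["K"])@[u,v,1]; o=-c["R"].T@c["t"]
    return o+d*(z-o[2])/d[2]
def go(x,y,z,yaw):
    """print shift/turn from present pose to TCP x,y,z, tool down, tool x axis at yaw"""
    s=get_obs(); R=Ro.from_quat(s["ee_rot"]); T=Ro.from_euler('z',yaw)*Ro.from_euler('x',np.pi)
    print((R.inv().apply(np.array([x,y,z])-s["position"])*1e3).round(1),"mm",(R.inv()*T).as_rotvec().round(4), s["position"].round(4),s["grip_width"].round(3),s["clock"])
E
python3 - <<'E'
from h import *
c=dict(np.load("top0.npz"))
# bin outer rim corners from crop (x/4.2+175, y/4.2+160), TL TR BR BL ; front rim lower (0.046)
B={"left":[(19,92),(247,82),(266,532),(28,546)],"mid":[(251,54),(479,36),(519,484),(284,502)],"right":[(493,48),(717,30),(768,474),(533,499)]}
for n,q in B.items():
    P=np.array([ray(c,u/4.2+175,v/4.2+160,z)[:2] for (u,v),z in zip(q,(.067,.067,.046,.046))])
    e=P[0]+P[1]-P[2]-P[3]; print(n,P.round(3).tolist(),"c",P.mean(0).round(4),"yaw",np.arctan2(e[1],e[0]).round(3),"L,W",np.linalg.norm(e)/2,np.linalg.norm(P[0]-P[1]))
w=world(c)
def foot(lbl,pts,f,o,z):
    P=np.array([ray(c,u/f+o[0],v/f+o[1],z)[:2] for u,v in pts]); print(lbl,P.round(4).tolist(),np.arctan2(*(P[0]-P[1])[::-1]).round(3))
foot("tray pillow right edge",[(246,326),(254,445)],5,(80,220),.026)
foot("bin p back",[(150,140),(152,238)],4.2,(175,160),.026)
foot("bin p front",[(164,275),(152,372)],4.2,(175,160),.026)
for n,(x,y) in {"trayP":(.403,.339),"p1":(.613,.16),"p2":(.541,.153)}.items():
    m=(abs(w[...,0]-x)<.04)&(abs(w[...,1]-y)<.03)&(w[...,2]>.066); r=cv2.minAreaRect((w[m][:,:2]*1000).astype(np.float32)); print(n,r)
go(.40,-.35,.25,0)
E
```

```text
left [[0.658, 0.209], [0.663, 0.087], [0.425, 0.076], [0.418, 0.201]] c [0.5408 0.1434] yaw 0.041 L,W 0.239020958584146 0.12219666948449204
mid [[0.678, 0.085], [0.688, -0.037], [0.45, -0.057], [0.441, 0.067]] c [0.5642 0.0144] yaw 0.082 L,W 0.23841665474936144 0.12264700935380969
right [[0.681, -0.044], [0.691, -0.164], [0.455, -0.189], [0.442, -0.065]] c [ 0.5673 -0.1155] yaw 0.093 L,W 0.2382427736398698 0.12044223728168937
tray pillow right edge [[0.4288, 0.3236], [0.3761, 0.3175]] 0.115
bin p back [[0.6397, 0.1441], [0.5849, 0.1419]] 0.041
bin p front [[0.5644, 0.1349], [0.5114, 0.1403]] -0.102
trayP ((403.12860107421875, 339.2356262207031), (40.28572082519531, 29.09324073791504), 4.222657203674316)
p1 ((611.6948852539062, 159.40866088867188), (41.765323638916016, 26.57447624206543), 2.2512006759643555)
p2 ((540.8887939453125, 152.71998596191406), (26.641063690185547, 42.3277587890625), 85.04153442382812)Traceback (most recent call last):
  File "<stdin>", line 16, in <module>
  File "h.py", line 20, in go
    print((R.inv().apply(np.array([x,y,z])-s["position"])*1e3).round(1),"mm",(R.inv()*T).as_rotvec().round(4), s["position"].round(4),s["grip_width"].round(3),s["clock"])
                                                                                                                                      ^^^^^^^^^^^^^^^^^^^^^
AttributeError: 'float' object has no attribute 'round'
```

>>> {"name": "jog_arm", "arguments": {"increments": [[0.18,-0.055,0,0,0,0.297,0.5],[0.18,-0.055,0,0,0,0.297,0.5],[0.18,-0.055,0,0,0,0.297,0.5],[0.18,-0.055,0,0,0,0.297,0.5],[0.18,-0.055,0,0,0,0.297,0.5]], "grip_force": 50}}

```text
clock: 0.52
position: [0.343, -0.4889, 0.2561]
ee_rot: [1.0, 0.002, 0.001, -0.001]
ft_force: [0.6, -0.0, -0.3]
grip_width: 0.752
grasp_force: 0.0
```

>>> {"name": "jog_arm", "arguments": {"increments": [[0.1,-0.17,0,0,0,0,0.5],[0.1,-0.17,0,0,0,0,0.5],[0.1,-0.17,0,0,0,0,0.5],[0.1,-0.17,0,0,0,0,0.5],[0.1,-0.17,0,0,0,0,0.5]]}}

```text
clock: 0.93
position: [0.4405, -0.3187, 0.2562]
ee_rot: [1.0, 0.001, 0.0, -0.0]
ft_force: [0.4, 0.0, 0.3]
grip_width: 0.75
grasp_force: 0.0
```

>>> {"name": "jog_arm", "arguments": {"increments": [[0.03,-0.2,0,0,0,0,0.5],[0.03,-0.2,0,0,0,0,0.5],[0.03,-0.2,0,0,0,0,0.5],[0.03,-0.2,0,0,0,0,0.5],[0.03,-0.2,0,0,0,0,0.5]]}}

```text
clock: 1.35
position: [0.4688, -0.1195, 0.2562]
ee_rot: [1.0, 0.001, -0.0, 0.0]
ft_force: [2.0, -0.7, 1.2]
grip_width: 0.75
grasp_force: 0.0
```

```bash
sed -i 's/s\["grip_width"\].round(3),/s["grip_width"],/' h.py; python3 -c "
from h import *
go(.489,.1,.25,0);print(get_obs()['joint_pos'].round(2))"
```

```text
[  20.5 -219.5    6.2] mm [0.0001 0.0001 0.0012] [ 0.4688 -0.1195  0.2562] 0.7498677462489194 1.35
[ 0.58  0.05 -0.44  1.8   0.02  1.3  -1.43]
```

>>> {"name": "jog_arm", "arguments": {"increments": [[0.02,-0.2,0,0,0,0,0.5],[0.02,-0.2,0,0,0,0,0.5],[0.02,-0.2,0,0,0,0,0.5],[0.02,-0.2,0,0,0,0,0.5],[0.02,-0.2,0,0,0,0,0.5]]}}

```text
clock: 1.77
position: [0.4884, 0.0807, 0.2563]
ee_rot: [1.0, 0.001, 0.0, -0.0]
ft_force: [0.5, 0.6, 0.5]
grip_width: 0.753
grasp_force: 0.0
```

>>> {"name": "jog_arm", "arguments": {"increments": [[0.002,-0.2,0.03,0,0,0,0.5],[0.002,-0.2,0.03,0,0,0,0.5],[0.002,-0.2,0.03,0,0,0,0.5],[0.002,-0.2,0.03,0,0,0,0.5],[0.002,-0.2,0.03,0,0,0,0.5]]}}

```text
clock: 2.18
position: [0.4902, 0.2802, 0.2257]
ee_rot: [1.0, 0.0, -0.0, -0.0]
ft_force: [0.0, 0.4, 0.4]
grip_width: 0.751
grasp_force: 0.0
```

>>> {"name": "jog_arm", "arguments": {"increments": [[0,-0.059,0.07,0,0,0,0.5],[0,-0.059,0.07,0,0,0,0.5],[0,-0.059,0.07,0,0,0,0.5],[0,-0.059,0.07,0,0,0,0.5],[0,-0.059,0.07,0,0,0,0.5]]}}

```text
clock: 2.6
position: [0.4911, 0.3361, 0.1564]
ee_rot: [1.0, 0.0, -0.0, 0.0]
ft_force: [0.7, -0.3, 0.3]
grip_width: 0.746
grasp_force: 0.0
```

```bash
python3 -c "
from h import *
go(.4915,.3395,.064,0);print(get_obs()['joint_pos'].round(2))"
```

```text
[ 0.5 -3.5 92.4] mm [0.0006 0.0007 0.    ] [0.4911 0.3361 0.1564] 0.7463218616102043 2.6
[-0.09  0.44 -0.74  1.63  0.31  1.19 -2.47]
```

>>> {"name": "jog_arm", "arguments": {"increments": [[0,-0.003,0.03,0,0,0,0.5],[0,-0.003,0.06,0,0,0,0.5],[0,-0.003,0.08,0,0,0,0.5],[0,-0.003,0.092,0,0,0,0.5],[0,-0.003,0.092,0,0,0,0.5]]}}

```text
clock: 3.02
position: [0.4914, 0.3375, 0.0634]
ee_rot: [1.0, -0.001, -0.0, 0.001]
ft_force: [-0.1, -0.5, 0.3]
grip_width: 0.75
grasp_force: 0.0
```

>>> {"name": "jog_arm", "arguments": {"increments": [[0,0,0,0,0,0,-0.3],[0,0,0,0,0,0,-0.3],[0,0,0,0,0,0,-0.3],[0,0,0,0,0,0,-0.3],[0,0,0,0,0,0,-0.3]], "grip_force": 50}}

```text
clock: 3.43
position: [0.4923, 0.3397, 0.0666]
ee_rot: [1.0, -0.0, 0.002, -0.0]
ft_force: [-0.6, -2.7, 8.2]
grip_width: 0.503
grasp_force: 50.9
```

>>> {"name": "jog_arm", "arguments": {"increments": [[0,0,0,0,0,0,-0.3],[0,0,0,0,0,0,-0.3],[0,0,0,0,0,0,-0.3]]}}

```text
clock: 3.68
position: [0.4924, 0.3396, 0.0666]
ee_rot: [1.0, -0.0, 0.002, -0.0]
ft_force: [-0.7, -3.7, 9.1]
grip_width: 0.503
grasp_force: 50.9
```

>>> {"name": "jog_arm", "arguments": {"increments": [[0,0,-0.02,0,0,0,-0.3],[0,0,-0.05,0,0,0,-0.3],[0,0,-0.08,0,0,0,-0.3],[0,0,-0.11,0,0,0,-0.3],[0,0,-0.14,0,0,0,-0.3]]}}

```text
clock: 4.1
position: [0.4907, 0.3394, 0.2063]
ee_rot: [1.0, 0.0, 0.0, -0.0]
ft_force: [1.8, 0.7, -4.7]
grip_width: 0.5
grasp_force: 52.3
```

>>> {"name": "jog_arm", "arguments": {"increments": [[0.01,0.03,0,0,0,0,-0.3],[0.02,0.06,0,0,0,0,-0.3],[0.03,0.09,0,0,0,0,-0.3],[0.04,0.12,0,0,0,0,-0.3],[0.05,0.15,0,0,0,0,-0.3]]}}

```text
clock: 4.52
position: [0.5411, 0.188, 0.205]
ee_rot: [1.0, 0.0, 0.0, 0.0]
ft_force: [0.1, 0.7, -6.4]
grip_width: 0.504
grasp_force: 52.9
```

>>> {"name": "jog_arm", "arguments": {"increments": [[0.01,0.03,0,0,0,0,-0.3],[0.02,0.06,0,0,0,0,-0.3],[0.03,0.09,0,0,0,0,-0.3],[0.04,0.12,0,0,0,0,-0.3],[0.05,0.15,0,0,0,0,-0.3]]}}

```text
clock: 4.93
position: [0.591, 0.038, 0.205]
ee_rot: [1.0, 0.0, 0.0, 0.0]
ft_force: [1.2, 0.2, -4.7]
grip_width: 0.501
grasp_force: 52.9
```

>>> {"name": "jog_arm", "arguments": {"increments": [[0.01,0.03,0,0,0,0,-0.3],[0.02,0.06,0,0,0,0,-0.3],[0.03,0.09,0,0,0,0,-0.3],[0.04,0.12,0,0,0,0,-0.3],[0.048,0.145,0,0,0,0,-0.3]]}}

```text
clock: 5.35
position: [0.6391, -0.1083, 0.2047]
ee_rot: [1.0, -0.001, 0.0, 0.0]
ft_force: [0.1, -0.2, -5.2]
grip_width: 0.503
grasp_force: 52.9
```

```bash
python3 - <<'E'
from h import *
go(.641,-.107,.068,0);print(get_obs()['joint_pos'].round(2))
c=optics.camera("side"); a=cv2.cvtColor(c["color"],cv2.COLOR_RGB2BGR)[60:360,180:480]
cv2.imwrite("pics/carry1.png",cv2.resize(a,None,fx=2,fy=2))
E
```

```text
[  1.9  -1.4 136.7] mm [ 0.0008 -0.0002 -0.0016] [ 0.6391 -0.1083  0.2047] 0.5033707431153726 5.35
[ 0.49  0.47 -0.54  1.44  0.24  1.3  -1.64]
```

View pics/carry1.png

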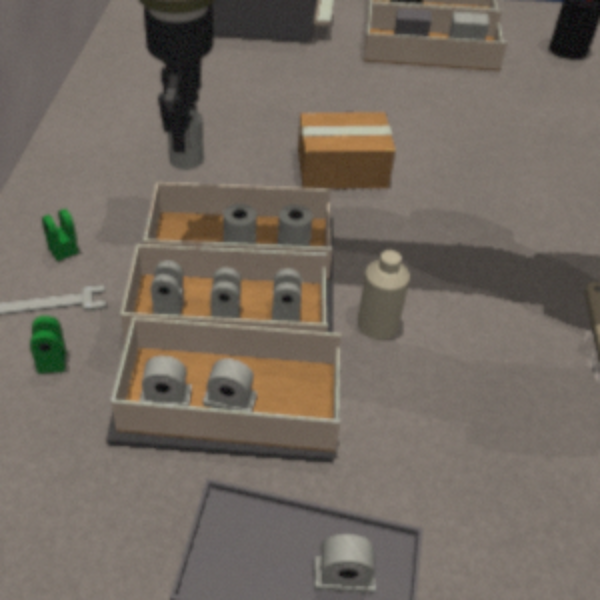

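The coupling hangs upright in the gripper at (185,140), and the rest of the scene is unchanged. I'll lower it now.

>>> {"name": "jog_arm", "arguments": {"increments": [[0.002,-0.001,0.03,0,0,0,-0.3],[0.002,-0.001,0.06,0,0,0,-0.3],[0.002,-0.001,0.09,0,0,0,-0.3],[0.002,-0.001,0.115,0,0,0,-0.3],[0.002,-0.001,0.125,0,0,0,-0.3]]}}

```text
clock: 5.82
position: [0.6386, -0.1042, 0.0757]
ee_rot: [1.0, 0.0, -0.003, -0.0]
ft_force: [-1.3, -0.7, -4.9]
grip_width: 0.508
grasp_force: 52.6
```

>>> {"name": "jog_arm", "arguments": {"increments": [[0,0,0.004,0,0,0,-0.3],[0,0,0.008,0,0,0,-0.3],[0,0,0.011,0,0,0,-0.3],[0,0,0.012,0,0,0,-0.3],[0,0,0.012,0,0,0,-0.3]]}}

```text
clock: 6.23
position: [0.6415, -0.1045, 0.0684]
ee_rot: [1.0, -0.0, 0.001, 0.0]
ft_force: [0.2, 0.5, -5.3]
grip_width: 0.502
grasp_force: 52.6
```

>>> {"name": "jog_arm", "arguments": {"increments": [[0,0,0.001,0,0,0,-0.3],[0,0,0.002,0,0,0,-0.3],[0,0,0.003,0,0,0,-0.3],[0,0,0.003,0,0,0,-0.3]]}}

```text
clock: 6.57
position: [0.6417, -0.1046, 0.0666]
ee_rot: [1.0, -0.0, 0.001, 0.0]
ft_force: [-6.3, -0.3, 10.4]
grip_width: 0.496
grasp_force: 54.3
```

Contact. Release, opening modestly, then retreat upward.

>>> {"name": "jog_arm", "arguments": {"increments": [[0,0,0,0,0,0,0.15],[0,0,0,0,0,0,0.3],[0,0,0,0,0,0,0.4],[0,0,0,0,0,0,0.4],[0,0,0,0,0,0,0.4]]}}

```text
clock: 6.98
position: [0.6411, -0.1045, 0.0644]
ee_rot: [1.0, -0.0, 0.0, 0.0]
ft_force: [-0.7, -0.7, 0.2]
grip_width: 0.701
grasp_force: 0.0
```

>>> {"name": "jog_arm", "arguments": {"increments": [[0,0,-0.01,0,0,0,0.4],[0,0,-0.04,0,0,0,0.4],[0,0,-0.08,0,0,0,0.4],[0,0,-0.12,0,0,0,0.4],[0,0,-0.15,0,0,0,0.4]]}}

```text
clock: 7.4
position: [0.6415, -0.1043, 0.2188]
ee_rot: [1.0, 0.0, 0.002, 0.0]
ft_force: [0.4, 0.7, 0.4]
grip_width: 0.7
grasp_force: 0.0
```

>>> {"name": "jog_arm", "arguments": {"increments": [[-0.04,0,0,0,0,0.12,0.1],[-0.08,0,0,0,0,0.24,0.1],[-0.11,0,0,0,0,0.36,0.1],[-0.13,0,0,0,0,0.48,0.1],[-0.14,0,0,0,0,0.6,0.1]]}}

```text
clock: 7.82
position: [0.4987, -0.1047, 0.2153]
ee_rot: [0.954, -0.299, 0.0, 0.001]
ft_force: [0.9, 0.4, 0.3]
grip_width: 0.552
grasp_force: 0.0
```

```bash
python3 - <<'E'
from h import *
go(.5,0,.216,np.pi);print(get_obs()['joint_pos'].round(2))
E
```

```text
[-58.6 -86.7  -0.8] mm [-1.0000e-03 -1.6000e-03  2.5348e+00] [ 0.4987 -0.1047  0.2153] 0.5516086521656325 7.8167
[ 0.58  0.14 -0.5   1.8   0.07  1.22 -2.12]
```

>>> {"name": "jog_arm", "arguments": {"increments": [[0,0,0,0,0,-0.6,0.1],[0,0,0,0,0,-0.6,0.1],[0,0,0,0,0,-0.6,0.1],[0,0,0,0,0,-0.6,0.1],[0,0,0,0,0,-0.6,0.1]]}}

```text
clock: 8.23
position: [0.501, -0.1043, 0.2151]
ee_rot: [1.0, 0.003, 0.0, 0.0]
ft_force: [-0.6, -0.4, -0.7]
grip_width: 0.549
grasp_force: 0.0
```

>>> {"name": "jog_arm", "arguments": {"increments": [[0,0,0,0,0,-0.6,0.1],[0,-0.03,0,0,0,-0.6,0.1],[0,-0.06,0,0,0,-0.6,0.1],[0,-0.08,0,0,0,-0.6,0.1],[0,-0.1,0,0,0,-0.6,0.1]]}}

```text
clock: 8.65
position: [0.5009, -0.0028, 0.2152]
ee_rot: [0.954, 0.299, 0.0, 0.0]
ft_force: [1.0, 0.1, 0.8]
grip_width: 0.556
grasp_force: 0.0
```

>>> {"name": "jog_arm", "arguments": {"increments": [[0,0,0,0,0,-0.6,0.1],[0,0,0,0,0,-0.6,0.1],[0,0,0,0,0,-0.6,0.1],[0,0,0,0,0,-0.6,0.1],[0,0,0,0,0,-0.6,0.1]]}}

```text
clock: 9.07
position: [0.501, -0.0042, 0.2151]
ee_rot: [0.823, 0.567, 0.0, 0.0]
ft_force: [0.5, -0.2, -0.1]
grip_width: 0.549
grasp_force: 0.0
```

>>> {"name": "jog_arm", "arguments": {"increments": [[0,0,0,0,0,-0.6,0.1],[0,0,0,0,0,-0.6,0.1],[0,0,0,0,0,-0.6,0.1],[0,0,0,0,0,-0.6,0.1],[0,0,0,0,0,-0.6,0.1]]}}

```text
clock: 9.48
position: [0.501, -0.0043, 0.2151]
ee_rot: [0.619, 0.785, 0.0, 0.0]
ft_force: [-0.6, -1.1, 0.8]
grip_width: 0.55
grasp_force: 0.0
```

>>> {"name": "jog_arm", "arguments": {"increments": [[0,0,0,0,0,-0.6,0.1],[0,0,0,0,0,-0.6,0.1],[0,0,0,0,0,-0.6,0.1],[0,0,0,0,0,-0.6,0.1],[0,0,0,0,0,-0.6,0.1]]}}

```text
clock: 9.9
position: [0.501, -0.0043, 0.215]
ee_rot: [0.359, 0.933, -0.0, 0.0]
ft_force: [0.1, 0.2, 0.2]
grip_width: 0.547
grasp_force: 0.0
```

>>> {"name": "jog_arm", "arguments": {"increments": [[0,0,0,0,0,-0.6,0.1],[0,0,0,0,0,-0.6,0.1],[0,0,0,0,0,-0.6,0.1],[0,0,0,0,0,-0.6,0.1],[0,0,0,0,0,-0.6,0.1]]}}

```text
clock: 10.32
position: [0.501, -0.0043, 0.215]
ee_rot: [0.067, 0.998, -0.0, 0.0]
ft_force: [-0.2, 0.2, 0.7]
grip_width: 0.548
grasp_force: 0.0
```

```bash
python3 - <<'E'
from h import *
go(.46,.17,.2,np.pi+.09);go(.403,.338,.16,np.pi+.09);print(get_obs()['joint_pos'].round(2))
E
```

```text
[ 64.1 167.3  14.9] mm [-0.0006  0.0006 -0.2249] [ 0.501  -0.0043  0.215 ] 0.5482591271522204 10.3167
[143.2 326.1  54.7] mm [-0.0006  0.0006 -0.2249] [ 0.501  -0.0043  0.215 ] 0.5482591271522204 10.3167
[ 0.74  0.18 -0.9   1.8   0.15  1.23  1.24]
```

>>> {"name": "jog_arm", "arguments": {"increments": [[0.064,0.167,0.015,0,0,-0.225,0.1],[0.064,0.167,0.015,0,0,-0.225,0.1],[0.064,0.167,0.015,0,0,-0.225,0.1],[0.064,0.167,0.015,0,0,-0.225,0.1],[0.064,0.167,0.015,0,0,-0.225,0.1]]}}

```text
clock: 10.73
position: [0.4588, 0.1761, 0.2001]
ee_rot: [-0.045, 0.999, 0.001, 0.001]
ft_force: [-0.1, 0.3, 0.5]
grip_width: 0.549
grasp_force: 0.0
```

```bash
python3 - <<'E'
from h import *
go(.403,.338,.14,np.pi+.09);print(get_obs()['joint_pos'].round(2))
E
```

```text
[ 41.1 166.2  60.3] mm [0.0012 0.0011 0.    ] [0.4588 0.1761 0.2001] 0.5488263644692418 10.7333
[ 0.5   0.2  -1.04  1.84  0.19  1.2   1.06]
```

>>> {"name": "jog_arm", "arguments": {"increments": [[0.041,0.165,0.04,0,0,0,0.1],[0.041,0.165,0.04,0,0,0,0.1],[0.041,0.165,0.04,0,0,0,0.1],[0.041,0.165,0.04,0,0,0,0.1],[0.041,0.165,0.06,0,0,0,0.1]]}}

```text
clock: 11.15
position: [0.4037, 0.3384, 0.1418]
ee_rot: [-0.045, 0.999, 0.003, 0.002]
ft_force: [0.1, 1.2, 0.2]
grip_width: 0.552
grasp_force: 0.0
```

```bash
python3 - <<'E'
from h import *
go(.403,.338,.061,np.pi+.09);print(get_obs()['joint_pos'].round(2))
E
```

```text
[ 1.  -0.8 80.8] mm [0.0051 0.0033 0.0005] [0.4037 0.3384 0.1418] 0.5523459424648502 11.15
[ 0.1   0.4  -1.04  1.82  0.37  1.13  0.6 ]
```

>>> {"name": "jog_arm", "arguments": {"increments": [[0,-0.001,0.025,0,0,0,0.1],[0,-0.001,0.05,0,0,0,0.1],[0,-0.001,0.07,0,0,0,0.1],[0,-0.001,0.08,0,0,0,0.1],[0,-0.001,0.08,0,0,0,0.1]]}}

```text
clock: 11.57
position: [0.406, 0.3292, 0.058]
ee_rot: [-0.042, 0.999, -0.001, -0.001]
ft_force: [0.6, 0.8, 0.2]
grip_width: 0.55
grasp_force: 0.0
```

>>> {"name": "jog_arm", "arguments": {"increments": [[0,0,0,0,0,0,-0.1],[0,0,0,0,0,0,-0.3],[0,0,0,0,0,0,-0.6],[0,0,0,0,0,0,-0.7],[0,0,0,0,0,0,-0.7]], "grip_force": 50}}

```text
clock: 11.98
position: [0.4075, 0.331, 0.0611]
ee_rot: [-0.042, 0.999, 0.001, 0.001]
ft_force: [-1.1, 1.8, 7.7]
grip_width: 0.3
grasp_force: 50.1
```

>>> {"name": "jog_arm", "arguments": {"increments": [[0,0,0,0,0,0,-0.7],[0,0,0,0,0,0,-0.7],[0,0,0,0,0,0,-0.7],[0,0,0,0,0,0,-0.7]]}}

```text
clock: 12.32
position: [0.4075, 0.331, 0.0611]
ee_rot: [-0.042, 0.999, 0.001, 0.001]
ft_force: [-1.0, 2.3, 7.1]
grip_width: 0.301
grasp_force: 50.1
```

>>> {"name": "jog_arm", "arguments": {"increments": [[0,0,-0.02,0,0,0,-0.7],[0,0,-0.05,0,0,0,-0.7],[0,0,-0.08,0,0,0,-0.7],[0,0,-0.11,0,0,0,-0.7],[0,0,-0.14,0,0,0,-0.7]]}}

```text
clock: 12.73
position: [0.4064, 0.3294, 0.2009]
ee_rot: [-0.042, 0.999, -0.0, 0.0]
ft_force: [0.6, 0.7, -3.8]
grip_width: 0.298
grasp_force: 50.1
```

```bash
python3 - <<'E'
from h import *
go(.465,.145,.2,np.pi+.04);print(get_obs()['joint_pos'].round(2))
c=optics.camera("side"); a=cv2.cvtColor(c["color"],cv2.COLOR_RGB2BGR)[100:400,200:500]
cv2.imwrite("pics/carry2.png",cv2.resize(a,None,fx=2,fy=2))
E
```

```text
[ -43.  -188.6    1.1] mm [-0.0009  0.0002  0.0433] [0.4064 0.3294 0.2009] 0.297759838657356 12.7333
[ 0.17  0.32 -1.08  1.76  0.3   1.24  0.66]
```

View pics/carry2.png

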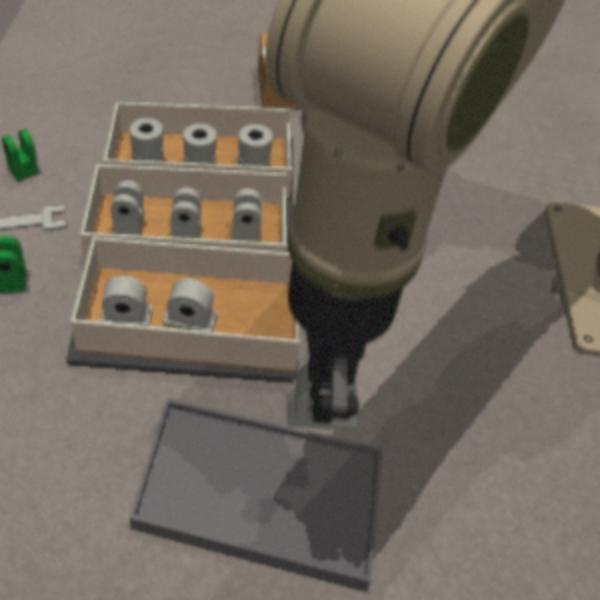

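The third coupling stands in the right bin at (147,140), and the pillow is held upright at (325,410). I'll carry it to the left bin's front slot.

>>> {"name": "jog_arm", "arguments": {"increments": [[-0.01,-0.038,0,0,0,0.01,-0.7],[-0.02,-0.076,0,0,0,0.02,-0.7],[-0.03,-0.114,0,0,0,0.03,-0.7],[-0.04,-0.152,0,0,0,0.043,-0.7],[-0.046,-0.188,0,0,0,0.043,-0.7]]}}

```text
clock: 13.2
position: [0.4687, 0.1436, 0.1995]
ee_rot: [-0.019, 1.0, -0.001, 0.0]
ft_force: [0.4, 1.0, -4.1]
grip_width: 0.296
grasp_force: 50.8
```

>>> {"name": "jog_arm", "arguments": {"increments": [[0,0,0,0,0,0,-0.7]]}}

```text
clock: 13.28
position: [0.4703, 0.1377, 0.1988]
ee_rot: [-0.015, 1.0, -0.002, -0.0]
ft_force: [0.8, -0.9, -4.2]
grip_width: 0.295
grasp_force: 51.1
```

```bash
python3 - <<'E'
from h import *
go(.468,.145,.062,np.pi+.04);print(get_obs()['joint_pos'].round(2))
E
```

```text
[  2.    8.  136.8] mm [-0.0044 -0.0003 -0.0104] [0.4703 0.1377 0.1988] 0.2945389195563762 13.2833
[ 0.57  0.2  -1.03  1.84  0.19  1.2   1.08]
```

>>> {"name": "jog_arm", "arguments": {"increments": [[0.001,0.003,0.03,0,0,0,-0.7],[0.001,0.003,0.06,0,0,0,-0.7],[0.001,0.003,0.09,0,0,0,-0.7],[0.001,0.003,0.11,0,0,0,-0.7],[0.001,0.003,0.12,0,0,0,-0.7]]}}

```text
clock: 13.7
position: [0.4654, 0.1487, 0.0768]
ee_rot: [-0.02, 1.0, -0.001, -0.002]
ft_force: [-0.3, -0.6, -3.3]
grip_width: 0.297
grasp_force: 51.0
```

>>> {"name": "jog_arm", "arguments": {"increments": [[0,0,0.003,0,0,0,-0.7],[0,0,0.006,0,0,0,-0.7],[0,0,0.009,0,0,0,-0.7],[0,0,0.011,0,0,0,-0.7],[0,0,0.011,0,0,0,-0.7]]}}

```text
clock: 14.12
position: [0.4675, 0.1493, 0.0688]
ee_rot: [-0.02, 1.0, -0.0, 0.001]
ft_force: [0.0, 0.3, -3.5]
grip_width: 0.294
grasp_force: 51.0
```

Position is good; about 7.5 mm remain to the floor.

>>> {"name": "jog_arm", "arguments": {"increments": [[0,0,0.002,0,0,0,-0.7],[0,0,0.004,0,0,0,-0.7],[0,0,0.006,0,0,0,-0.7],[0,0,0.007,0,0,0,-0.7],[0,0,0.007,0,0,0,-0.7]]}}

```text
clock: 14.53
position: [0.467, 0.1493, 0.0612]
ee_rot: [-0.02, 1.0, -0.0, -0.0]
ft_force: [0.2, -0.6, -4.0]
grip_width: 0.298
grasp_force: 51.2
```

>>> {"name": "jog_arm", "arguments": {"increments": [[0,0,0.001,0,0,0,-0.7],[0,0,0.002,0,0,0,-0.7],[0,0,0.002,0,0,0,-0.7]]}}

```text
clock: 14.78
position: [0.4671, 0.1495, 0.061]
ee_rot: [-0.02, 1.0, -0.001, -0.0]
ft_force: [-12.1, -5.6, 28.0]
grip_width: 0.298
grasp_force: 55.1
```

>>> {"name": "jog_arm", "arguments": {"increments": [[0,0,-0.0015,0,0,0,-0.7],[0,0,-0.0015,0,0,0,-0.2],[0,0,-0.0015,0,0,0,0.1],[0,0,-0.0015,0,0,0,0.1],[0,0,-0.0015,0,0,0,0.1]]}}

```text
clock: 15.2
position: [0.4671, 0.1494, 0.0607]
ee_rot: [-0.02, 1.0, 0.0, 0.0]
ft_force: [-0.4, -0.5, -0.6]
grip_width: 0.549
grasp_force: 0.0
```

>>> {"name": "jog_arm", "arguments": {"increments": [[0,0,-0.01,0,0,0,0.1],[0,0,-0.04,0,0,0,0.1],[0,0,-0.08,0,0,0,0.1],[0,0,-0.12,0,0,0,0.1],[0,0,-0.16,0,0,0,0.1]]}}

```text
clock: 15.62
position: [0.4664, 0.1499, 0.2231]
ee_rot: [-0.021, 1.0, 0.0, -0.0]
ft_force: [1.0, -0.9, 0.3]
grip_width: 0.549
grasp_force: 0.0
```

>>> {"name": "jog_arm", "arguments": {"increments": [[0.04,0.04,0,0,0,0,0.1],[0.04,0.08,0,0,0,0,0.1],[0.04,0.12,0,0,0,0,0.1],[0.04,0.16,0,0,0,0,0.1],[0.04,0.19,0,0,0,0,0.1]]}}

```text
clock: 16.03
position: [0.4189, 0.3398, 0.2217]
ee_rot: [-0.02, 1.0, 0.0, 0.001]
ft_force: [-0.9, -0.5, 1.1]
grip_width: 0.55
grasp_force: 0.0
```

```bash
python3 - <<'E'
from h import *
for n in("top","side"):
    c=optics.camera(n); cv2.imwrite(f"pics/{n}_end.png",cv2.cvtColor(c["color"],cv2.COLOR_RGB2BGR))
    w=world(c); z=w[...,2]; mk=((c["depth"]>0)&(z>0.07)&(z<0.1)&(w[...,0]>0.4)&(w[...,0]<.7)&(abs(w[...,1])<.25)).astype(np.uint8)
    k,l,st,ce=cv2.connectedComponentsWithStats(mk)
    for i in range(1,k):
        if st[i,4]>25: q=w[l==i]; print(n,st[i,4],q.mean(0).round(4),q.max(0).round(3))
E
```

```text
top 302 [ 0.6395 -0.1032  0.0757] [ 0.662 -0.083  0.081]
top 58 [0.6379 0.0337 0.079 ] [0.653 0.039 0.087]
top 69 [0.6383 0.0099 0.0786] [0.656 0.015 0.085]
top 154 [0.6136 0.1604 0.074 ] [0.631 0.173 0.081]
top 312 [ 0.5679 -0.1027  0.0757] [ 0.589 -0.082  0.082]
top 69 [0.565  0.0341 0.0786] [0.581 0.039 0.088]
top 65 [0.5651 0.0102 0.0793] [0.583 0.014 0.087]
top 163 [0.5406 0.1529 0.0739] [0.559 0.166 0.081]
top 319 [ 0.4956 -0.1125  0.0757] [ 0.517 -0.092  0.083]
top 65 [0.4932 0.0011 0.0789] [0.51  0.005 0.085]
top 68 [0.4909 0.0247 0.0787] [0.508 0.029 0.086]
top 168 [0.4631 0.1502 0.0739] [0.48  0.162 0.082]
side 169 [ 0.64   -0.102   0.0769] [ 0.662 -0.082  0.08 ]
side 175 [ 0.5682 -0.1011  0.0769] [ 0.589 -0.08   0.081]
side 175 [ 0.4962 -0.1106  0.077 ] [ 0.517 -0.091  0.082]
side 158 [0.6392 0.0229 0.0778] [0.656 0.039 0.086]
side 161 [0.5664 0.0232 0.0778] [0.584 0.041 0.085]
side 166 [0.4934 0.0144 0.078 ] [0.51  0.032 0.086]
side 154 [0.6135 0.1605 0.0745] [0.631 0.173 0.08 ]
side 161 [0.5405 0.1539 0.0746] [0.56  0.167 0.08 ]
side 155 [0.4646 0.1511 0.0748] [0.481 0.163 0.079]
```

View pics/side_end.png

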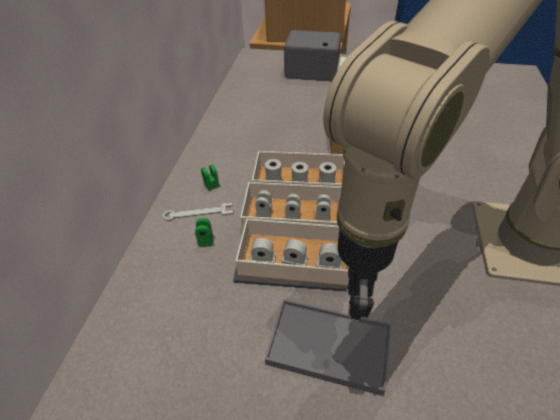

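View pics/top_end.png

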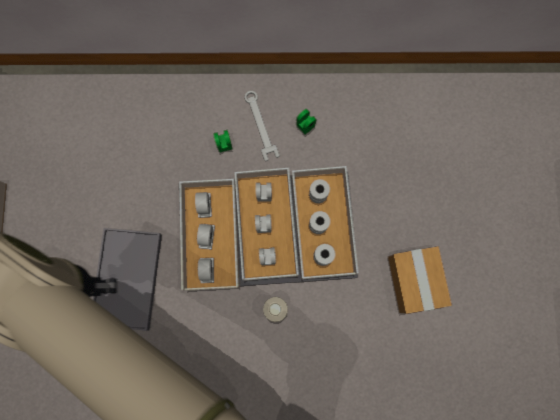

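All three bins hold three matching upright parts: the new pillow at (205,270), the new coupling at (320,189), and clevises in the middle. The can, carton and wrench have not moved.

```bash
python3 -c "
from workcell import workorder
print(workorder.hand_in())"
```

```text
the job is handed in; nothing more can be done
None
```

I stood the returned coupling and pillow block upright in the bins of their kind and handed the job in at about 16 s; no part was misfiled, the final pictures show three matching parts per bin with the carton, can and wrench in place, and hand-in returned no verdict.

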